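# Close the bottle keeper on the push dispenser

### The job

Stand the little white push dispenser upright on the tray between the two jaws of the sliding bottle keeper and let go of it, then slide the moving jaw up to it until both jaws bear lightly on the dispenser and stay in contact on their own. Close it gently by feel, stopping at a light touch of a few newtons: the jaw must not be forced out of square. Leave the other things on the tray where they are.

Things in the scene. Friction and masses are not known exactly. Their poses are not given: they have to be found in the camera images.
- keeper: bottle keeper, like a big flat caliper, fixed on the steel tray (tray surface 4 mm above the glass). Origin: centre of the beam's underside, on the tray. Its y axis runs along the beam (dark steel bar 20 mm wide in x, 270 mm long, 10 mm high, x = -10 to 10 mm, y = -135 to 135 mm). Both jaws stick out from the beam towards its -x side. A part is held between them, standing on the tray, best centred at x = -70 mm.
- fixed_jaw: fixed jaw, dark steel bar across the -y end of the beam, in line with the keeper's axes: 110 mm long in x (from +12 to -98 mm), 22 mm thick, from 2 to 26 mm above the tray. Origin on the keeper's centre line (x = 0), in the plane of its clamping face, at tray height; that face lies at keeper y = -90 mm and looks to keeper +y. It carries the stop pad.
- pad_seat (a point): point on the fixed jaw's face (keeper x = -70 mm, y = -90 mm, 14 mm above the tray) behind its black stop pad, 36 mm wide in x, 18 mm high. The pad is on a stiff adjusting screw (its knob is behind the jaw, 40 to 70 mm from the face) left anywhere: its front stands 4 to 34 mm proud of this point towards keeper +y. How far is not reported; nothing here moves it. The dispenser ends up against the pad.
- moving_jaw: moving jaw, dark steel bar 14 mm thick in y, reaching from x = -16 to -98 mm, 2 to 26 mm above the tray. Origin on the keeper's centre line (x = 0), in the plane of its clamping face (which looks to -y), at tray height. It sits on the carriage through a stiff sprung pivot at its origin (40 N m/rad about vertical), so that pressing on the part twists it out of square: 10 N at 70 mm out twists it by 1 degree, which is the most it may bear; 2 to 6 N is right.
- carriage (a joint): position (m) of the aluminium carriage, 40 mm long in y, that slides along the beam and carries the moving jaw: 0 = fully open (155 mm between the jaw faces), grows as it moves to keeper -y and closes; gap between the faces = 0.155 - value (the pad takes 4 to 34 mm of it). It slides with a dry friction of about 3 N and stays where it is left.
- thumb_post (a point): centre of the graspable upper part of the carriage's thumb post: an upright aluminium post, 16 mm in keeper x by 14 mm in keeper y, rising from the carriage's top (26 mm above the tray) to 68 mm above the tray. This point is on the post's axis, 54 mm above the tray, at keeper x = 0 and 26 mm to keeper +y of the moving jaw's clamping face. Pushed or gripped here the carriage slides freely.
- dispenser_mid (a point): middle (half-way up, 33 mm above its underside) of the loose push dispenser of hard white plastic: round body 32 mm in diameter and 46 mm high, thin neck, round push head 22 mm in diameter on top with a short spout, 66 mm high in all, about 70 g; z is up along it. Stands on the tray, left or right of the keeper.
- dispenser: the same push dispenser, origin at the centre of its underside
- jar: bystander: low glass cream jar with steel lid, 50 mm across, 44 mm high, on the other side of the keeper from the dispenser; origin under its centre
- violet_bottle: bystander: ridged violet bottle, 54 mm across, 160 mm high, beyond the keeper; origin under its centre
- decanter: bystander: short clear glass decanter with ground glass stopper, 72 mm across, 114 mm high, beyond the keeper; origin under its centre
- hair_brush: bystander: wooden hair brush, 220 mm long along its x, 52 mm wide, 30 mm high, lying at the right side of the tray; origin under it near its middle
- comb: bystander: flat black comb, 150 mm long along its x, 33 mm wide, 5 mm high, at the left side of the tray; origin under its middle
- lipstick: bystander: standing lipstick tube, 20 mm across, 70 mm high, just beyond the keeper; origin under its centre
- ring_dish: bystander: small white ceramic dish, 76 mm across, 18 mm high, on the robot's side of the keeper; origin under its centre
Things that resemble listed ones, but are neither listed nor needed, are in the scene too. Leave any green or yellow look-alike of the dispenser alone.

How it is judged:
On the way, in this order (a step that is already met when the one before it is completed fails the run):
1. the dispenser stands upright on the tray between the open jaws, let go (angle between dispenser_mid's own z axis and vertical below 0.08 rad and contact force between the fingers and dispenser below 0.1 N and height (world z) of dispenser below 0.008 m and x of dispenser_mid in the frame of keeper between -0.098 and -0.02 m and y of dispenser_mid in the frame of keeper between -0.085 and 0.06 m), for 0.2 s.
2. both jaws bear on the dispenser (contact force between dispenser and fixed_jaw above 0.3 N and contact force between dispenser and moving_jaw above 0.3 N and angle between dispenser_mid's own z axis and vertical below 0.08 rad), for 0.2 s.
At the end, for the whole second after the job is handed in: The dispenser stands upright (within 0.08 rad) on the tray between the jaws, at rest and let go; the fixed jaw (its stop pad) and the moving jaw each press on it with more than 0.3 N; the moving jaw is square to the beam within 0.015 rad (all of step 2 and angle between the y axis of moving_jaw and the y axis of keeper, either way round below 0.015 rad and contact force between the fingers and dispenser below 0.1 N and height (world z) of dispenser below 0.008 m and x of dispenser_mid in the frame of keeper between -0.098 and -0.02 m and linear speed of dispenser below 0.01 m/s); the robot touches nothing.
It fails at once if the moving jaw is forced more than 0.018 rad (1 degree) out of square (angle between the y axis of moving_jaw and the y axis of keeper, either way round above 0.018 rad).
It fails at once if the moving jaw presses on the dispenser with more than 10 N (contact force between dispenser and moving_jaw above 10 N).
It fails at once if another thing on the tray is moved by more than 20 mm (distance of any of jar, violet_bottle, decanter, hair_brush, comb, lipstick, ring_dish from where it was at the start of the episode above 0.02 m).
It also fails if it takes over 58 s, if anything falls off the work surface, if the arm or the gripper's body presses on something with over 40 N, if the wrist force passes 120 N, or if a joint passes its speed limit or range.

### The arm

A 6-joint arm with a two-finger parallel gripper is mounted at the origin on the work surface. World frame = base frame: x ahead of the robot, y to its left, z up, the work surface at z = 0. Lengths are in m, angles in rad, forces in N, time in s.
With the tool pointing down it reaches from about 0.375 to 0.9 m from the base axis. Payload 3.1 kg.
Tool frame: the origin (TCP) lies on the centre line of the jaws, within the pads' length; the fingertips stand 19 mm ahead of it and the grasp point (between the pads) is the TCP; z points along the fingers, y is the direction in which the jaws open and shut (so a half turn about z gives the same grasp; the last joint's range is limited). The gripper opens to 85 mm and grips with 20 to 120 N. Pads are 22 mm wide; open, the fingers measure 114 mm over their backs; the gripper's body (76 mm by 85 mm) begins 54 mm behind the grasp point. The pads swing forward as they close: fully open they stand 13 mm farther back than shut.
Start: joints at [-1.308, 0.527, 1.433, -0, 1.181, -0.178], TCP at [0.267, -0.565, 0.25] pointing down, gripper open.
Joint ranges: [-3.08, 3.08], [-0.75, 2.2], [0.22, 2.44], [-1.43, 4.57], [0, 2.65], [-2.85, 2.85]. Speed limits (rad/s): [2.79, 2.79, 3.14, 3.14, 3.14, 3.14].

### API

Orientations are given as a unit quaternion [x, y, z, w].
In Python, from station import manip, imaging, workorder gives the robot as it stands.
- The arm moves only by the shell command python3 -m creep 'ROWS' [FORCE]. ROWS is a JSON object of lists of equal length, an entry for each row: "claw": the finger opening in cm, from 0 to 8.54; "dp": the shift along the tool's x, y, z in cm, a list of three; "roll": the turn about the tool's z in rad. In form: {"claw": [claw, ...], "dp": [[dx, dy, dz], ...], "roll": [roll, ...]}. A call has 1 to 12 rows; each row is the pose to reach, as a shift and turn from the pose commanded when the call began, along the tool's axes at that moment; what a row does not reach only later rows make up. A row lasts 1/10 s, in which the tool goes at most 50 mm and 8.59 degrees, less where a joint would pass 70% of its speed; a pose out of reach is approached as far as the arm can. A call with a gripper value outside its range is refused whole. The fingers move at their own pace and stop on an object; FORCE is the grip in N (left out, the last holds). Time passes only in rows, so rows that repeat a pose let the fingers close. It gives the time, the measured TCP pose, the force and the opening at its end, in the units of the state.
- manip.sense(): the state, without advancing time (a new reading comes with each control period).
- imaging.snapshot(name): name is "scene" or "side" or "wrist"; returns a dict with "image" (420x560x3 uint8, red, green, blue), "z_map" (420x560 float32, m along the optical axis (not along the pixel's ray), 0 where there is no reading), "vfov" (degrees; the focal length in pixels is half the picture's height over the tangent of half this angle, whatever the lens; pixels are square), "cx", "cy" (the principal point, pixels), "R" (3x3) and "t" (3): a world point X has camera coordinates R X + t. Camera axes: x right, y down, z forward; pixel columns grow to the right and rows downward; lengths in m; the calibration is good to about 2 mm. A picture is of the moment at which its call begins.
- workorder.sign_off(): hands the job in, once; it reports no verdict.
The state is a dict: "t": time; "q": joint angles; "qd": joint speeds; "tau": joint torques, N m; "tcp_pos": TCP position; "tool_rot": TCP orientation; "force": force on the tool from outside, world axes, zero at the start; "ft_torque": the same for the moment, N m; "finger_gap": opening from 0.0 (shut) to 1.0 (fully open).
Only numpy, scipy, OpenCV 4.12 (cv2) and the standard library are available. Lean on these libraries where they do the work, as an engineer would, in place of code of your own. Each camera call takes 0.05 s, during which the arm holds its last target.

## Working session

There is one attempt and no reset: what is moved stays moved. The work goes in short steps, Python scripts to look and compute and a shell command to move; the robot and the scene stay as the last step left them, time stands still between calls to the robot, and variables do not carry over. Pictures are saved under pics/ and viewed, and the job is handed in when it is done.

```bash
mkdir -p pics; ls
cat > h.py <<'E'
import numpy as np,cv2
from station import manip, imaging, workorder
def snap(n,tag):
    s=imaging.snapshot(n); cv2.imwrite(f'pics/{tag}.png',s['image'][:,:,::-1]); np.savez(f'pics/{tag}.npz',**s); return s
def foc(s): return s['image'].shape[0]/2/np.tan(np.radians(float(s['vfov']))/2)
def world(s,u,v,z=None):
    f=foc(s);R=np.array(s['R']);t=np.array(s['t'])
    d=np.array([(u-s['cx'])/f,(v-s['cy'])/f,1.0])
    c=-R.T@t; w=R.T@d
    if z is None:
        k=s['z_map'][int(round(v)),int(round(u))]
    else: k=(z-c[2])/w[2]
    return c+k*w
def cloud(s):
    f=foc(s);R=np.array(s['R']);t=np.array(s['t']);Z=s['z_map']
    v,u=np.mgrid[:Z.shape[0],:Z.shape[1]]
    P=np.stack([(u-s['cx'])/f*Z,(v-s['cy'])/f*Z,Z],-1)
    return (P-t)@R
def proj(s,X):
    f=foc(s);c=np.array(s['R'])@X+s['t'];return c[0]/c[2]*f+s['cx'],c[1]/c[2]*f+s['cy']
E
python3 - <<'E'
from h import *
for n in ['scene','side','wrist']:
    s=snap(n,n+'0'); print(n,s['vfov'],s['cx'],s['cy'],-np.array(s['R']).T@s['t'])
print(manip.sense())
E
```

```text
pics
scene 43.758092115028965 287.11908932435585 211.2148986286164 [ 1.08182475 -0.94570452  1.12835693]
side 50.43570428343196 281.922649602159 219.21092772292724 [ 0.29246212 -1.12647246  0.73197475]
wrist 69.96763909438094 279.48147385836137 207.40810614865487 [ 0.32887121 -0.53563284  0.37400171]
{'t': 0.15, 'q': array([-1.30848988e+00,  5.28286888e-01,  1.43359001e+00,  2.20141736e-05,
        1.18142346e+00, -1.78503828e-01]), 'qd': array([ 0.00133248, -0.0032063 , -0.00313213, -0.00070306, -0.00026815,
       -0.00050979]), 'tau': array([ 6.64544186e-04, -4.42744517e+01, -1.78275973e+01, -3.33648559e-04,
        5.63150345e-03, -8.25670924e-06]), 'tcp_pos': array([ 0.26656481, -0.56473658,  0.24954307]), 'tool_rot': array([ 9.75809516e-01,  2.18620812e-01, -2.55963819e-05, -8.53529071e-04]), 'force': array([-0.01763894, -0.39938199,  0.19795072]), 'ft_torque': array([-0.00869116, -0.02740674, -0.02050004]), 'finger_gap': 1.0003389314114177}
```

View pics/scene0.png

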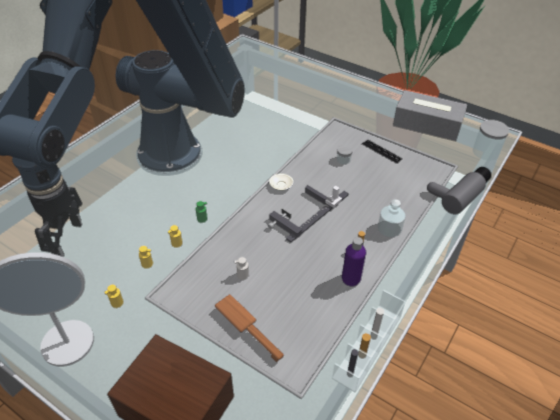

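View pics/side0.png

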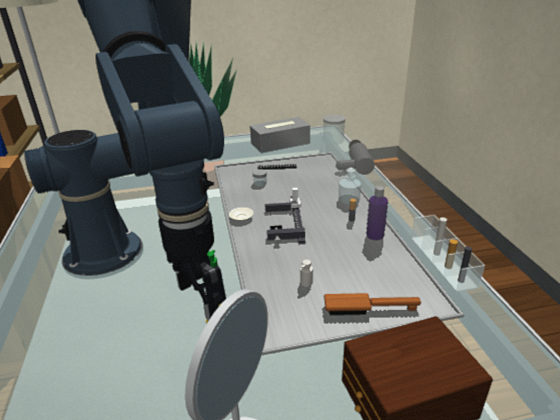

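View pics/wrist0.png

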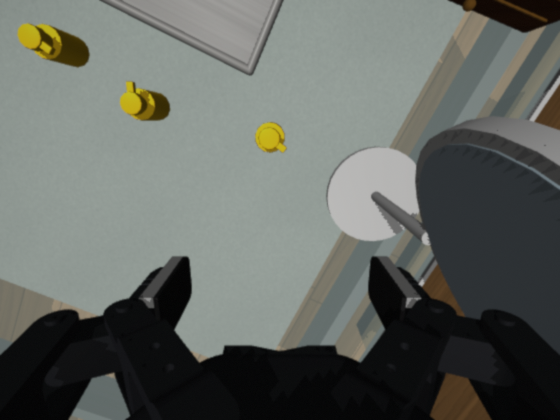

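The scene view shows the white dispenser at about (242,267), the keeper spanning (270–350, 185–240), the jar at (345,155) and the dish at (281,183). I'll enlarge the keeper.

Run:
```python
from h import *
a=cv2.imread('pics/scene0.png')[165:295,215:385]; cv2.imwrite('pics/sc_crop.png',cv2.resize(a,None,fx=4.6,fy=4.6,interpolation=cv2.INTER_CUBIC))
a=cv2.imread('pics/side0.png')[160:300,220:400]; cv2.imwrite('pics/si_crop.png',cv2.resize(a,None,fx=4.2,fy=4.2,interpolation=cv2.INTER_CUBIC))
s=np.load('pics/scene0.npz')
for p in [(242,272),(291,232),(345,197),(335,189),(281,183),(345,155)]:
    print(p,world(s,*p),world(s,*p,z=.004))
```

```text
(242, 272) [ 0.53258633 -0.29362404  0.03780453] [ 0.51556125 -0.2734111   0.004     ]
(291, 232) [ 0.54903253 -0.08390826  0.01400631] [ 0.54424833 -0.07616976  0.004     ]
(345, 197) [0.60181281 0.14174116 0.00449886] [0.60159975 0.14222385 0.004     ]
(335, 189) [0.59000429 0.08825613 0.07316903] [0.55776477 0.15603369 0.004     ]
(281, 183) [0.40499677 0.077524   0.00852525] [0.4022617  0.08165887 0.004     ]
(345, 155) [0.52204442 0.27636599 0.04440865] [0.50117629 0.32192372 0.004     ]
```

View pics/sc_crop.png

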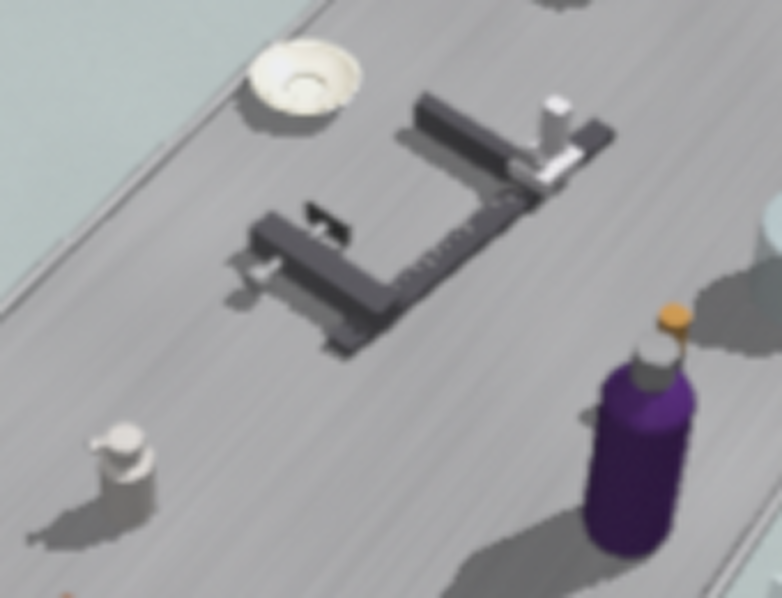

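View pics/si_crop.png

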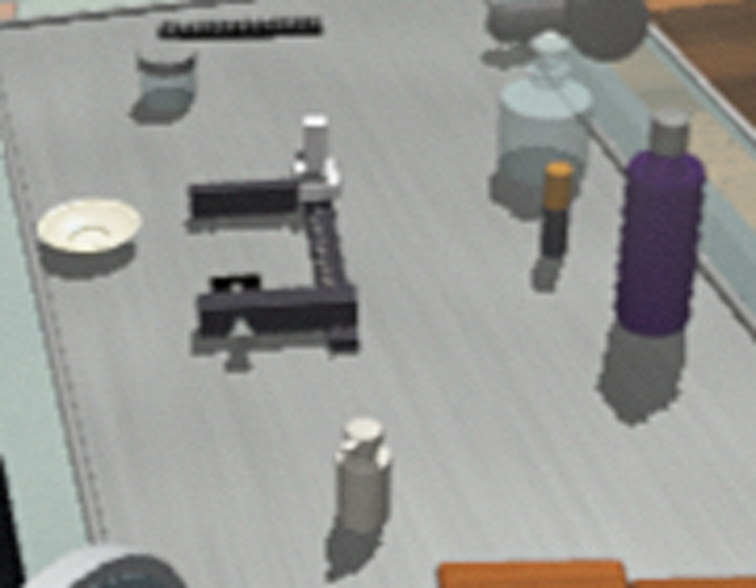

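The crops show the fixed jaw with its black pad proud on the near side, the carriage and thumb post at the far end, and jaws reaching toward the robot. Next, depth-based fits.

Run:
```python
from h import *
for n in ['scene0','side0']:
    s=np.load(f'pics/{n}.npz'); P=cloud(s); I=s['image'].astype(int)
    box=(P[...,0]>.38)&(P[...,0]<.70)&(P[...,1]>-.16)&(P[...,1]<.18)
    dark=I.max(-1)<95
    top=box&(P[...,2]>.027)&(P[...,2]<.036)&dark
    k,l,st,_=cv2.connectedComponentsWithStats(top.astype(np.uint8))
    for i in range(1,k):
        if st[i,4]<15: continue
        q=P[l==i]; r=cv2.minAreaRect(q[:,:2].astype(np.float32)*1000); 
        m=q[:,:2].mean(0); w,V=np.linalg.eigh(np.cov((q[:,:2]-m).T))
        print(n,st[i],q.mean(0).round(4),'rect',np.round(r[0],1),np.round(r[1],1),round(r[2],1),'axis',np.degrees(np.arctan2(V[1,1],V[0,1])).round(1), 'col',I[l==i].mean(0).round())
    beam=box&(P[...,2]>.011)&(P[...,2]<.0165)&dark
    q=P[beam];print('beam',len(q))
    k,l,st,_=cv2.connectedComponentsWithStats(beam.astype(np.uint8))
    for i in range(1,k):
        if st[i,4]>40:
            q=P[l==i];r=cv2.minAreaRect(q[:,:2].astype(np.float32)*1000);print(st[i,4],q.mean(0).round(4),np.round(r[0],1),np.round(r[1],1),r[2])
    post=box&(P[...,2]>.068)&(P[...,2]<.078); q=P[post]; print('post',len(q),q.mean(0), q.min(0),q.max(0))
    # dispenser
    d=(np.hypot(P[...,0]-.53,P[...,1]+.295)<.06)&(P[...,2]>.012)
    q=P[d];print('disp',len(q),q.min(0),q.max(0)); 
    hh=q[q[:,2]>.063]; print('head',hh.mean(0),len(hh))
```

```text
scene0 [305 187  21  13  49] [0.5271 0.081  0.0298] rect [528.2  81.1] [12.  77.1] 81.4 axis 172.1 col [76. 75. 80.]
scene0 [271 215  21  16  41] [ 0.5126 -0.0803  0.0301] rect [511.6 -79.8] [ 9.  82.5] 82.6 axis 170.3 col [78. 77. 82.]
scene0 [293 229   9   5  16] [ 0.5691 -0.0831  0.0301] rect [566.7 -81.3] [17.3 16.8] 80.9 axis -135.9 col [76. 75. 80.]
beam 183
86 [0.5816 0.0028 0.0139] [581.2   3.6] [136.7  12. ] 80.94935607910156
post 24 [0.59087665 0.09330196 0.07248308] [0.5835334  0.08283697 0.06823666] [0.59798661 0.10421799 0.07748   ]
disp 229 [ 0.48379928 -0.32729476  0.01214554] [ 0.54907233 -0.245831    0.07464079]
head [ 0.52504484 -0.28497194  0.06935058] 68
side0 [285 201  11   4  17] [0.5677 0.0776 0.0307] rect [568.2  77.9] [11.6 32.6] 81.4 axis 175.7 col [75. 75. 77.]
side0 [265 203  19   4  36] [0.5156 0.0833 0.029 ] rect [517.2  83. ] [17.  58.3] 82.4 axis 171.7 col [64. 63. 67.]
side0 [267 228  38   7 157] [ 0.519  -0.0756  0.0293] rect [518.1 -73.6] [ 27.4 106.4] 80.1 axis 170.6 col [69. 68. 73.]
beam 226
92 [0.5741 0.0167 0.0132] [573.3  15.8] [117.6  19.9] 80.87189483642578
60 [ 0.5527 -0.0963  0.0137] [546.3 -99.3] [30.9 40.5] 77.0025863647461
post 13 [0.58498902 0.09081209 0.0706902 ] [0.57823119 0.08646177 0.0681591 ] [0.59294247 0.10160212 0.0735507 ]
disp 273 [ 0.50634362 -0.30195965  0.01200854] [ 0.53860972 -0.27229937  0.0717614 ]
head [ 0.51967321 -0.28746256  0.0679033 ] 64
```

```bash
python3 -m creep '{"claw":[8,8,8,8,8,8,8,8,8,8,8,8],"dp":[[3.6,-3.1,0],[7.3,-6.2,0],[11,-9.3,0],[14.6,-12.4,0],[18.3,-15.5,0],[22,-18.5,0],[25.6,-21.6,0],[29.3,-24.7,0],[33,-27.8,0],[36.6,-31,0],[36.6,-31,0],[36.6,-31,0]],"roll":[0,0,0,0,0,0,0,0,0,0,0,0]}'
python3 - <<'E'
from h import *
s=snap('wrist','w1'); print(manip.sense()['tcp_pos'],manip.sense()['tool_rot'],manip.sense()['force'])
cv2.imwrite('pics/w1b.png',cv2.resize(s['image'][:,:,::-1],None,fx=1.4,fy=1.4,interpolation=cv2.INTER_CUBIC))
E
```

```text
t: 1.35
tcp_pos: [0.4656, -0.1276, 0.2502]
tool_rot: [0.975, 0.22, -0.0, 0.0]
force: [-0.5, 0.1, -0.4]
finger_gap: 0.937
[ 0.46540078 -0.12873059  0.25021979] [ 9.75681273e-01  2.19193946e-01 -1.77288424e-04  1.88103827e-04] [ 0.9189103  -0.66461915  0.1941911 ]
```

View pics/w1b.png

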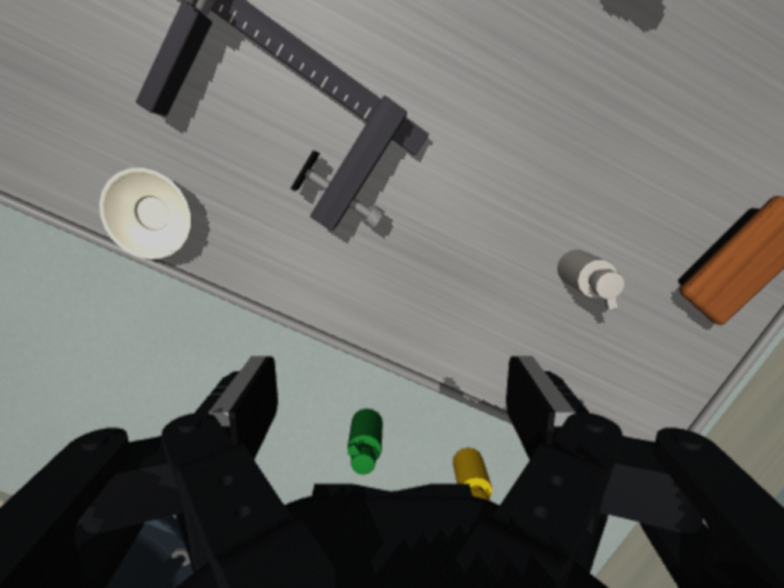

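The wrist view (shown at 1.4x) shows the fixed jaw bar (310–405, 95–230), the pad at (306,171), the moving jaw at (175,60), the dispenser with its head at (608,283), and the dish at (145,213). Now the fits.

```bash
cat > m.py <<'E'
from h import *
def meas(tag):
    s=dict(np.load(f'pics/{tag}.npz')); P=cloud(s); I=s['image'].astype(int); dark=I.max(-1)<100
    H,W=dark.shape; vv,uu=np.mgrid[:H,:W]; zone=(vv<245)
    f=foc(s);R=s['R'];t=s['t'];c=-R.T@t
    def plane(mask,z):
        ys,xs=np.nonzero(mask); d=np.stack([(xs-s['cx'])/f,(ys-s['cy'])/f,np.ones(len(xs))],-1)@R
        return c+d*((z-c[2])/d[:,2])[:,None]
    for nm,lo,hi,z in [('tops',.025,.036,.030),('beam',.010,.018,.014)]:
        m=zone&dark&(P[...,2]>lo)&(P[...,2]<hi)&(P[...,1]<.2)&(P[...,0]>.38)&(P[...,1]>-.2)&(P[...,0]<.65)
        k,l,st,ce=cv2.connectedComponentsWithStats(m.astype(np.uint8))
        for i in range(1,k):
            if st[i,4]<40: continue
            q=plane(l==i,z); r=cv2.minAreaRect((q[:,:2]*1000).astype(np.float32))
            print(nm,st[i],P[l==i][:,2].mean().round(4),np.round(r[0],1),np.round(r[1],1),round(r[2],2), I[l==i].mean(0).round(), cv2.boxPoints(r).round(1).tolist())
    d=zone&(np.hypot(P[...,0]-.523,P[...,1]+.287)<.06)
    q=P[d&(P[...,2]>.064)]; print('head/spout',len(q),q.mean(0),q.min(0),q.max(0))
    q2=P[d&(P[...,2]>.044)&(P[...,2]<.056)]; print('shoulder',len(q2),q2.mean(0),q2.min(0),q2.max(0))
    return s
if __name__=='__main__':
    import sys; meas(sys.argv[1])
E
python3 m.py w1
```

```text
tops [  97    0   53   81 1435] 0.0302 [532.7  82.8] [16.9 91.2] 81.67 [56. 54. 57.] [[486.29998779296875, 81.0999984741211], [576.5999755859375, 67.9000015258789], [579.0, 84.5999984741211], [488.70001220703125, 97.80000305175781]]
tops [ 222   69   69   96 2070] 0.0309 [518.7 -72.4] [ 22.1 109.6] 81.55 [63. 61. 65.] [[462.8999938964844, -75.30000305175781], [571.2999877929688, -91.4000015258789], [574.5999755859375, -69.5], [466.1000061035156, -53.400001525878906]]
tops [208 108  18  28 126] 0.0276 [497.4 -35.9] [ 4.2 35.2] 81.57 [32. 31. 30.] [[479.70001220703125, -35.400001525878906], [514.5, -40.5], [515.0999755859375, -36.29999923706055], [480.29998779296875, -31.200000762939453]]
beam [ 151    0  121   87 2439] 0.0149 [573.2   2.9] [139.6  20.2] 81.51 [64. 62. 66.] [[553.0, -64.5999984741211], [572.9000244140625, -67.5999984741211], [593.5, 70.5], [573.5999755859375, 73.5]]
beam [115  12  36  71 299] 0.014 [527.   78.2] [ 5.1 81.5] 81.84 [17. 17. 18.] [[486.29998779296875, 81.5], [567.0, 69.9000015258789], [567.7000122070312, 75.0], [487.0, 86.5]]
beam [280  84  26  27 388] 0.0149 [ 557.8 -100.8] [23.  20.1] 80.76 [53. 51. 55.] [[546.0999755859375, -110.5], [565.9000244140625, -113.69999694824219], [569.5999755859375, -91.0], [549.7000122070312, -87.80000305175781]]
head/spout 431 [ 0.52156764 -0.28221806  0.07013092] [ 0.50700488 -0.29806089  0.06407368] [ 0.53352547 -0.27078023  0.07262922]
shoulder 386 [ 0.52354004 -0.27509967  0.05044077] [ 0.50733333 -0.29288849  0.044099  ] [ 0.53860475 -0.26604117  0.05597922]
```

Run:
```python
from h import *
s=dict(np.load('pics/w1.npz')); I=s['image']; P=cloud(s)
d=np.hypot(P[...,0]-.523,P[...,1]+.285)<.07
sub=I[170:235,390:455]; cv2.imwrite('pics/disp1.png',cv2.resize(sub[:,:,::-1],None,fx=9,fy=9,interpolation=cv2.INTER_CUBIC))
m=(d&(P[...,2]>.064)).astype(np.uint8)
mo=cv2.morphologyEx(m,cv2.MORPH_OPEN,cv2.getStructuringElement(cv2.MORPH_ELLIPSE,(13,13)))
ys,xs=np.nonzero(mo); q=P[mo>0]; print('head',len(q),xs.mean(),ys.mean(),q.mean(0),'ray',world(s,xs.mean(),ys.mean(),.070)); (c,r)=cv2.minEnclosingCircle(np.stack([xs,ys],1).astype(np.float32)); print(c,r,r*.304/foc(s))
sp=(m>0)&(mo==0); ys,xs=np.nonzero(sp); print('spout',P[sp].mean(0)); 
b=cv2.inRange(P[...,2].astype(np.float32),.02,.046)&d.astype(np.uint8)*255
ys,xs=np.nonzero(b); q=P[b>0]; print('body side',len(q)); 
A=np.c_[2*q[:,:2],np.ones(len(q))]; x=np.linalg.lstsq(A,(q[:,:2]**2).sum(1),rcond=None)[0]; print('circ',x[:2],np.sqrt(x[2]+x[0]**2+x[1]**2))
```

```text
head 344 433.99418604651163 203.32267441860466 [ 0.52271252 -0.28082189  0.07057098] ray [ 0.52272469 -0.28116186  0.07      ]
(434.20989990234375, 203.04608154296875) 10.982476234436035 0.011125519068693445
spout [ 0.51704078 -0.28773854  0.06839091]
body side 278
circ [ 0.52306885 -0.28247468] 0.01570871077038948
```

View pics/disp1.png

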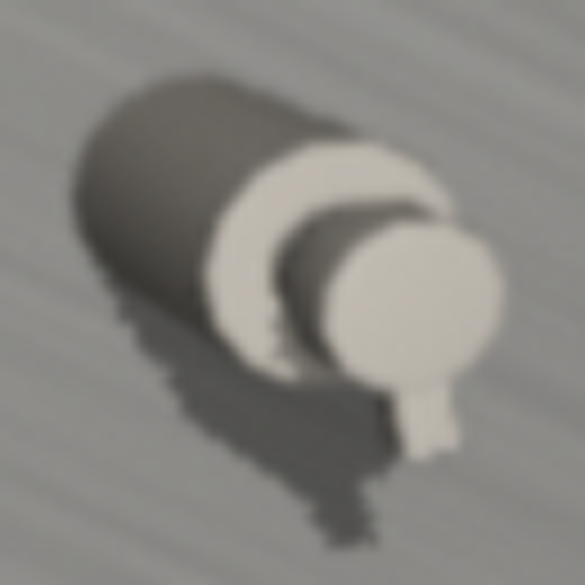

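The crop shows the head at about (434,203) in wrist pixels, with the spout pointing image-down (−tool x). The present yaw therefore keeps the spout clear of the fingers. I'll hover, then descend.

```bash
python3 -m creep '{"claw":[6,6,6,6,6,6,6,6],"dp":[[-0.4,4.5,2],[-0.8,8.5,4.5],[-1.2,12.5,7],[-1.4,15,9.5],[-1.4,16.3,12],[-1.4,16.3,12.5],[-1.4,16.3,12.5],[-1.4,16.3,12.5]],"roll":[0,0,0,0,0,0,0,0]}'
python3 - <<'E'
from h import *
s=snap('wrist','w2'); st=manip.sense(); p=st['tcp_pos']; print(p,st['finger_gap'])
q=st['tool_rot']; a=2*np.arctan2(q[1],q[0]); print('yaw',np.degrees(a)); d=np.array([.5229,-.2817])-p[:2]
print(d@[np.cos(a),np.sin(a)],d@[np.sin(a),-np.cos(a)], p[2]-.036)
E
```

```text
t: 2.2
tcp_pos: [0.5218, -0.2822, 0.1262]
tool_rot: [0.976, 0.218, 0.0, 0.0]
force: [0.3, -0.0, 0.3]
finger_gap: 0.707
[ 0.52221535 -0.28205311  0.12664354] 0.7029842949909474
yaw 25.249907661144693
0.0007698585189746268 -2.732616285870828e-05 0.09064353632768729
```

View pics/w2.png

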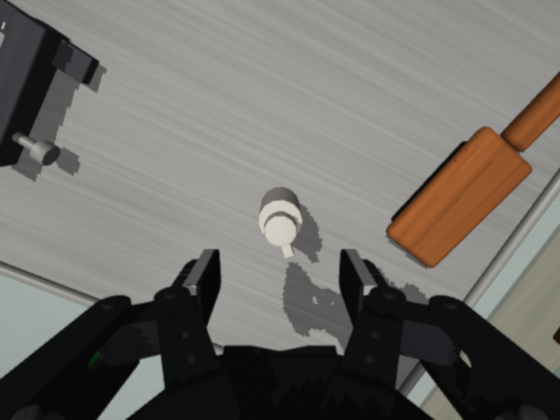

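The dispenser is centred between the fingers (column 280), so I'll descend and grip.

```bash
python3 -m creep '{"claw":[6,6,6,6,3,2.5,2.5,2.5,2.5,2.5],"dp":[[0,0,3],[0,0,6],[0,0,9],[0,0,9.1],[0,0,9.1],[0,0,9.1],[0,0,9.1],[0,0,9.1],[0,0,9.1],[0,0,9.1]],"roll":[0,0,0,0,0,0,0,0,0,0]}' 25
python3 -m creep '{"claw":[2.5,2.5,2.5,2.5],"dp":[[0,0,-2],[0,0,-5],[0,0,-8],[0,0,-8]],"roll":[0,0,0,0]}'
python3 - <<'E'
from h import *
s=snap('wrist','w3'); st=manip.sense(); print(st['tcp_pos'],st['force'],st['finger_gap']*.0854)
E
```

```text
t: 3.25
tcp_pos: [0.5236, -0.2828, 0.0365]
tool_rot: [0.976, 0.219, 0.001, 0.001]
force: [-0.5, 0.7, 6.6]
finger_gap: 0.365
t: 3.65
tcp_pos: [0.5247, -0.284, 0.1189]
tool_rot: [0.976, 0.219, 0.003, 0.004]
force: [0.4, -0.4, -1.2]
finger_gap: 0.365
[ 0.5236162  -0.28314959  0.11704765] [-0.19646184  0.17670334 -1.65599945] 0.03132226971611172
```

View pics/w3.png

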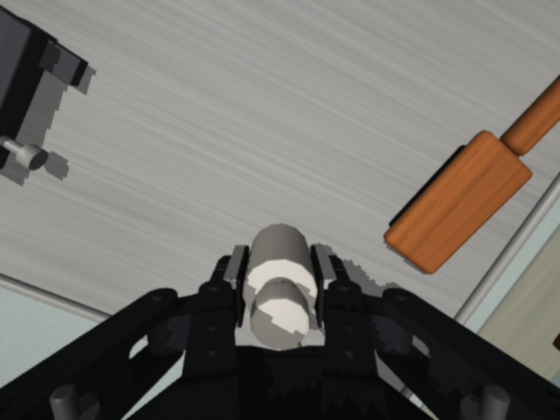

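Gripped upright (opening 31 mm). Now I'll carry it over the gap with a roll of −0.98 rad.

```bash
python3 -m creep '{"claw":[2.5,2.5,2.5,2.5,2.5,2.5,2.5,2.5,2.5,2.5,2.5,2.5],"dp":[[1,-2.8,-0.5],[2,-5.6,-1],[3.1,-8.4,-1],[4.1,-11.2,-1],[5.2,-14,-1],[6.2,-16.8,-1],[7.2,-19.6,-1],[8.3,-22.4,-1],[9.3,-25.3,-1],[9.3,-25.3,-1],[9.3,-25.3,-1],[9.3,-25.3,-1]],"roll":[-0.11,-0.22,-0.33,-0.44,-0.55,-0.66,-0.77,-0.88,-0.98,-0.98,-0.98,-0.98]}'
python3 - <<'E'
from h import *
s=snap('wrist','w4'); snap('scene','s4');st=manip.sense(); p=st['tcp_pos'];print(p,st['force'],st['finger_gap']*.0854)
q=st['tool_rot']; a=2*np.arctan2(q[1],q[0]); print('yaw',np.degrees(a)); d=np.array([.500,-.0145])-p[:2]
print(d@[np.cos(a),np.sin(a)],d@[np.sin(a),-np.cos(a)], p[2]-.0365)
a=cv2.imread('pics/s4.png')[120:260,200:400]; cv2.imwrite('pics/s4c.png',cv2.resize(a,None,fx=3.9,fy=3.9,interpolation=cv2.INTER_CUBIC))
E
```

```text
t: 4.9
tcp_pos: [0.4987, -0.0143, 0.124]
tool_rot: [0.758, 0.652, -0.0, 0.0]
force: [-0.5, -0.7, -0.5]
finger_gap: 0.367
[ 0.4987854  -0.01465449  0.12413695] [ 0.1444266  -0.43965084 -0.38425482] 0.0317615762592031
yaw 81.29921526721654
0.000336451972516117 0.0011772543724750443 0.08763694747456449
```

View pics/w4.png

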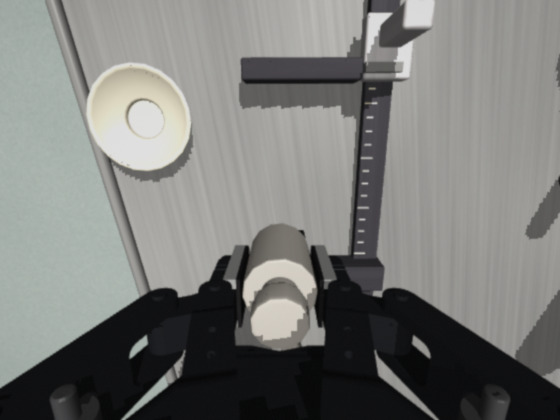

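View pics/s4c.png

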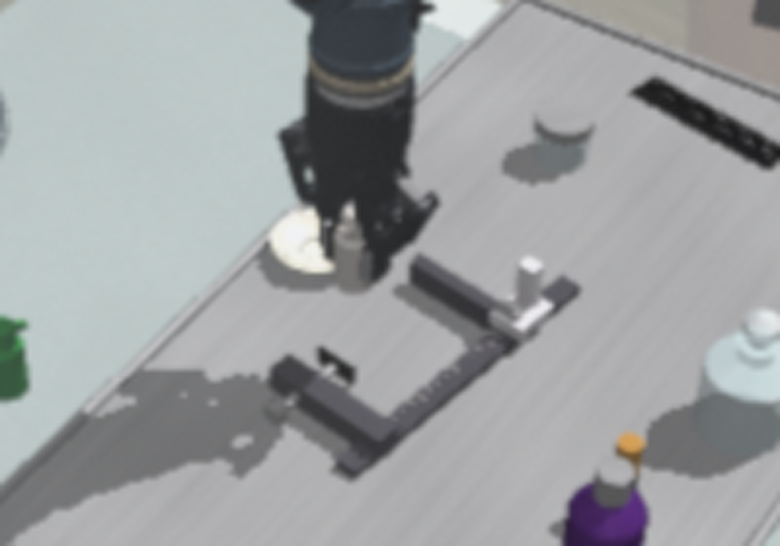

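Well placed above the gap, clear of dish (140,117) and jaw (300,70). I'll lower it in steps.

```bash
python3 -m creep '{"claw":[2.5,2.5,2.5,2.5,2.5,2.5,2.5,2.5],"dp":[[0,0.1,2.5],[0,0.1,5],[0,0.1,7],[0,0.1,8],[0,0.1,8.4],[0,0.1,8.6],[0,0.1,8.6],[0,0.1,8.6]],"roll":[0,0,0,0,0,0,0,0]}'
python3 -m creep '{"claw":[2.5,2.5,2.5],"dp":[[0,0,0.1],[0,0,0.1],[0,0,0.1]],"roll":[0,0,0]}'
```

```text
t: 5.8
tcp_pos: [0.5, -0.0139, 0.039]
tool_rot: [0.758, 0.652, 0.0, 0.001]
force: [-0.0, -0.1, -1.1]
finger_gap: 0.365
t: 6.1
tcp_pos: [0.4996, -0.0137, 0.0376]
tool_rot: [0.758, 0.652, 0.0, 0.0]
force: [0.9, -0.0, -0.7]
finger_gap: 0.363
```

```bash
python3 -m creep '{"claw":[2.5,2.5,2.5],"dp":[[0,0,0.1],[0,0,0.1],[0,0,0.1]],"roll":[0,0,0]}'
python3 - <<'E'
from h import *
for i in range(1):
    s=snap('side','d5'); print(manip.sense()['force'],manip.sense()['tcp_pos'])
a=cv2.imread('pics/d5.png')[160:270,200:340]; cv2.imwrite('pics/d5c.png',cv2.resize(a,None,fx=5,fy=5,interpolation=cv2.INTER_CUBIC))
E
```

```text
t: 6.4
tcp_pos: [0.4996, -0.0138, 0.0365]
tool_rot: [0.758, 0.652, 0.0, 0.0]
force: [0.3, 0.2, 2.3]
finger_gap: 0.366
[-0.42814885  0.7299719   3.03427564] [ 0.49959329 -0.01375922  0.0365269 ]
```

View pics/d5c.png

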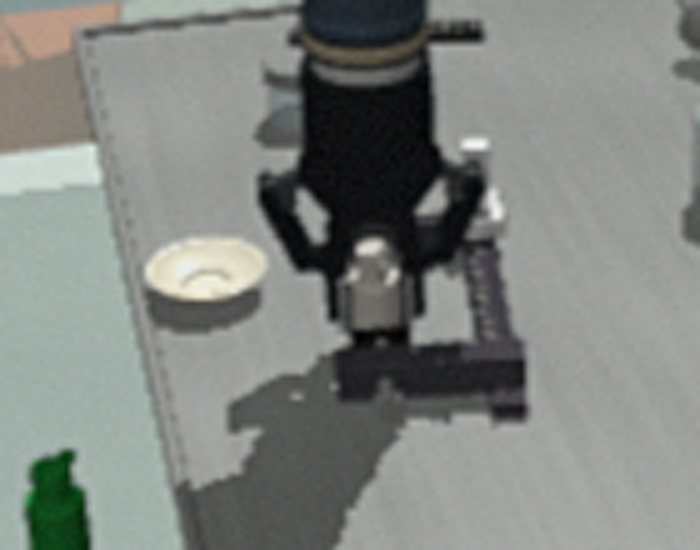

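It is seated, with about 3 N vertical force. The side view shows it upright behind the pad. I'll release slowly and lift off.

```bash
python3 -m creep '{"claw":[3.3,3.6,4,4.6,5,5,5,5,5,5,5,5],"dp":[[0,0,0],[0,0,0],[0,0,0],[0,0,0],[0,0,0],[0,0,0],[0,0,-1],[0,0,-3],[0,0,-6],[0,0,-10],[0,0,-14],[0,0,-16]],"roll":[0,0,0,0,0,0,0,0,0,0,0,0]}'
python3 -m creep '{"claw":[5,5],"dp":[[0,0,0],[0,0,0]],"roll":[0,0]}'
python3 - <<'E'
from h import *
s=snap('wrist','w6'); print(manip.sense()['force'],manip.sense()['tcp_pos'],manip.sense()['q'])
E
```

```text
t: 7.65
tcp_pos: [0.5007, -0.0139, 0.2003]
tool_rot: [0.758, 0.652, 0.002, 0.002]
force: [0.3, 0.1, 0.1]
finger_gap: 0.586
t: 7.85
tcp_pos: [0.4993, -0.0137, 0.197]
tool_rot: [0.758, 0.652, 0.0, 0.0]
force: [0.3, 0.1, -0.7]
finger_gap: 0.584
[-0.53059933  0.37983579 -0.21748712] [ 0.49869781 -0.013554    0.19604147] [-2.51557790e-01  4.39725826e-01  1.80042327e+00  2.28537053e-05
  9.02577027e-01 -1.01535448e-01]
```

View pics/w6.png

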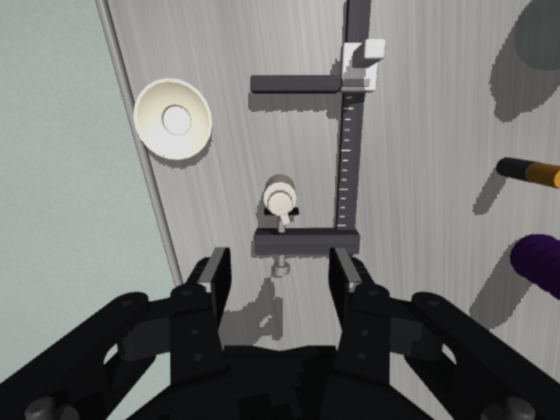

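The dispenser stands upright at (280,200) in front of the pad, the moving jaw is at (297,84) and the post top at (375,49). Next I'll measure the post, jaw and dispenser.

Run:
```python
from h import *
s=dict(np.load('pics/w6.npz')); P=cloud(s); I=s['image'].astype(int)
O=np.array([.576,.0212]); th=np.radians(-8.45); ex=np.array([np.cos(th),np.sin(th)]); ey=np.array([-np.sin(th),np.cos(th)])
K=np.stack([(P[...,:2]-O)@ex,(P[...,:2]-O)@ey],-1)*1000
vv,_=np.mgrid[:420,:560]
def rep(n,m):
    q=K[m]; print(n,len(q),'z',P[m][:,2].mean().round(4),'med',np.median(q,0).round(1),'p2',np.percentile(q,2,0).round(1),'p98',np.percentile(q,98,0).round(1))
z=P[...,2]; near=(vv<240)
rep('post',near&(z>.069)&(z<.076)&(abs(K[...,0])<20)&(K[...,1]>30))
rep('mjaw',near&(z>.027)&(z<.033)&(K[...,0]<-20)&(K[...,0]>-105)&(K[...,1]>20)&(K[...,1]<90)&(I.max(-1)<100))
rep('fjaw',near&(z>.027)&(z<.033)&(K[...,1]<-85)&(K[...,0]>-105)&(K[...,0]<20)&(I.max(-1)<100))
rep('pad',near&(z>.02)&(z<.03)&(K[...,1]<-55)&(K[...,1]>-75)&(I.max(-1)<60)&(K[...,0]>-100)&(K[...,0]<-40))
rep('carr',near&(z>.027)&(z<.033)&(K[...,1]>20)&(K[...,0]>-14)&(I.min(-1)>110))
h=near&(z>.064)&(abs(K[...,0]+70)<25)&(abs(K[...,1]+46)<30); 
mo=cv2.morphologyEx(h.astype(np.uint8),cv2.MORPH_OPEN,cv2.getStructuringElement(cv2.MORPH_ELLIPSE,(13,13)))>0
rep('head',mo); rep('should',near&(z>.046)&(z<.053)&(abs(K[...,0]+70)<25)&(abs(K[...,1]+46)<30))
```

```text
post 447 z 0.0726 med [-0.5 75. ] p2 [-7.7 68.5] p98 [ 7.2 81.9]
mjaw 1376 z 0.0308 med [-58.6  56.1] p2 [-95.8  49.5] p98 [-21.4  62.1]
fjaw 633 z 0.0306 med [-42.9 -91.6] p2 [-94.9 -94.9] p98 [  9.1 -89.4]
pad 73 z 0.027 med [-60.7 -66.3] p2 [-87.3 -68.4] p98 [-53.2 -64.9]
carr 788 z 0.0309 med [-3.2 65.9] p2 [-13.7  51. ] p98 [15.2 88.3]
head 444 z 0.0708 med [-70.6 -45.7] p2 [-80.6 -55.7] p98 [-61.6 -35.5]
should 395 z 0.0508 med [-70.9 -37.9] p2 [-85.9 -55.2] p98 [-56.9 -30.5]
```

```bash
python3 -m creep '{"claw":[5,5,4,3,3,3,3,3,3,3,3,3],"dp":[[1.2,0.7,0],[2.4,1.4,0],[3.6,2.1,0],[4.8,2.8,0],[6,3.5,0],[7.2,4.2,0],[8.4,4.9,0],[9.6,5.6,0],[10.8,6.3,0],[12.1,7,0],[12.1,7,2],[12.1,7,4]],"roll":[0.14,0.28,0.42,0.56,0.7,0.84,0.98,1.12,1.26,1.4,1.54,1.566]}'
python3 -m creep '{"claw":[3,3,3],"dp":[[0,0,1],[0,0,1],[0,0,1]],"roll":[0,0,0]}'
python3 - <<'E'
from h import *
s=snap('wrist','w7'); snap('scene','s7');st=manip.sense(); p=st['tcp_pos'];print(p,st['force'],st['finger_gap']*.0854)
q=st['tool_rot']; a=2*np.arctan2(q[1],q[0]); print('yaw',np.degrees(a)); d=np.array([.5867,.0955])-p[:2]
print(d@[np.cos(a),np.sin(a)],d@[np.sin(a),-np.cos(a)], p[2]-.060)
a=cv2.imread('pics/s7.png')[120:260,200:400]; cv2.imwrite('pics/s7c.png',cv2.resize(a,None,fx=3.9,fy=3.9,interpolation=cv2.INTER_CUBIC))
E
```

```text
t: 9.1
tcp_pos: [0.5863, 0.0959, 0.1543]
tool_rot: [0.997, -0.074, -0.001, 0.0]
force: [-0.0, 0.3, -0.2]
finger_gap: 0.352
t: 9.4
tcp_pos: [0.5866, 0.0953, 0.1458]
tool_rot: [0.997, -0.072, -0.001, 0.0]
force: [0.2, -0.0, 0.2]
finger_gap: 0.351
[0.5873312  0.09528885 0.14692996] [0.11705895 0.62593206 0.21422683] 0.0295680813075444
yaw -8.31515488342009
-0.0006550974606201268 -0.00011764836381994457 0.08692996060549127
```

View pics/w7.png

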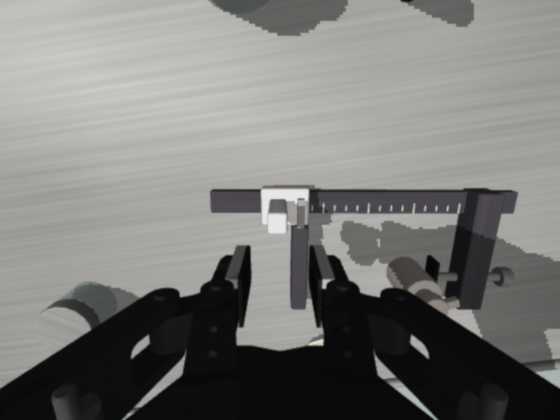

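View pics/s7c.png

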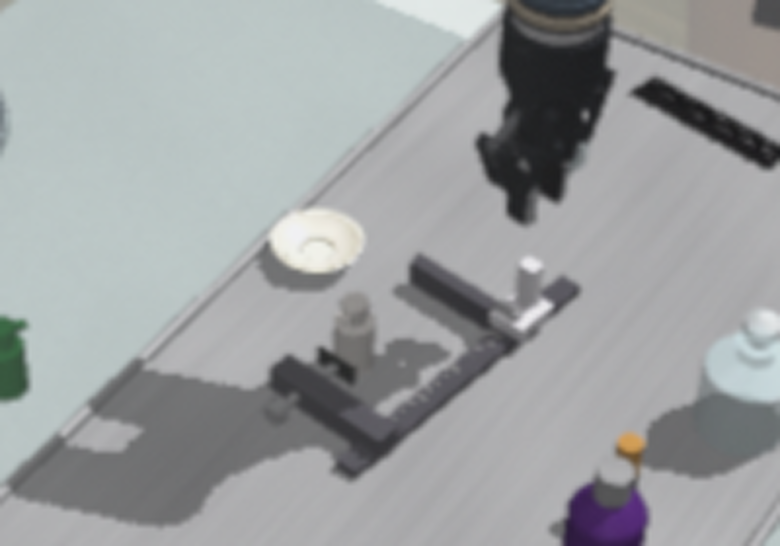

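The post (277,215) is centred between the fingers. I'll straddle it, without gripping.

```bash
python3 -m creep '{"claw":[3,3,3,3,3,3],"dp":[[0,0,3],[0,0,6],[0,0,8],[0,0,8.7],[0,0,8.7],[0,0,8.7]],"roll":[0,0,0,0,0,0]}'
python3 -m creep '{"claw":[3,3,3,3],"dp":[[0,0.2,0],[0,0.4,0],[0,0.6,0],[0,0.6,0]],"roll":[0,0,0,0]}'
```

```text
t: 10.1
tcp_pos: [0.5878, 0.0954, 0.0605]
tool_rot: [0.997, -0.072, 0.001, -0.0]
force: [-0.9, -0.6, -0.3]
finger_gap: 0.354
t: 10.5
tcp_pos: [0.5861, 0.0892, 0.0598]
tool_rot: [0.997, -0.073, 0.0, -0.0]
force: [-0.5, -0.3, -0.6]
finger_gap: 0.349
```

```bash
python3 -m creep '{"claw":[3,3,3,3,3,3],"dp":[[0,0.2,0],[0,0.4,0],[0,0.6,0],[0,0.8,0],[0,1,0],[0,1,0]],"roll":[0,0,0,0,0,0]}'
python3 -c "
from h import *
s=snap('side','d8');a=cv2.imread('pics/d8.png')[160:270,200:340]; cv2.imwrite('pics/d8c.png',cv2.resize(a,None,fx=5,fy=5,interpolation=cv2.INTER_CUBIC))"
```

```text
t: 11.1
tcp_pos: [0.5846, 0.0793, 0.0593]
tool_rot: [0.997, -0.073, 0.0, 0.0]
force: [0.7, 2.0, 1.0]
finger_gap: 0.351
```

View pics/d8c.png

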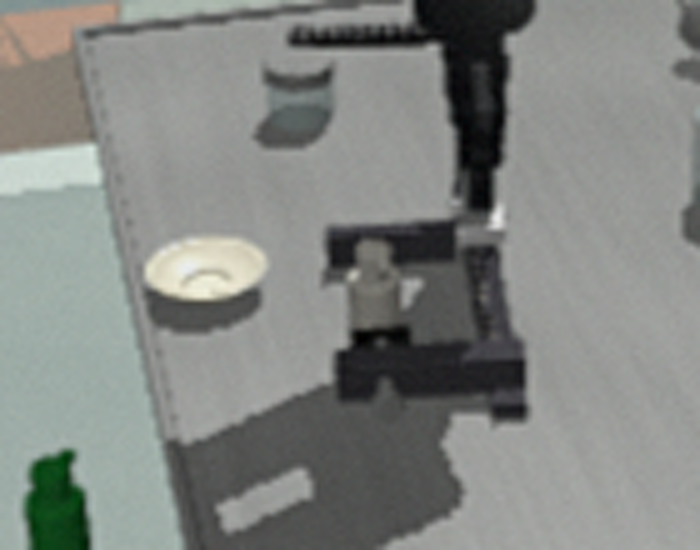

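The finger is now pushing the carriage (about 2 N, friction only). I'll advance most of the stroke.

```bash
python3 -m creep '{"claw":[3,3,3,3,3,3,3,3,3,3,3,3],"dp":[[0,0.3,0],[0,0.8,0],[0,1.3,0],[0,1.8,0],[0,2.3,0],[0,2.8,0],[0,3.3,0],[0,3.8,0],[0,4.3,0],[0,4.7,0],[0,4.9,0],[0,5,0]],"roll":[0,0,0,0,0,0,0,0,0,0,0,0]}'
python3 -m creep '{"claw":[3,3,3,3,3,3,3,3,3,3],"dp":[[0,0.2,0],[0,0.4,0],[0,0.6,0],[0,0.8,0],[0,0.9,0],[0,1,0],[0,1.1,0],[0,1.2,0],[0,1.25,0],[0,1.3,0]],"roll":[0,0,0,0,0,0,0,0,0,0]}'
python3 - <<'E'
from h import *
s=snap('wrist','w9'); st=manip.sense(); p=st['tcp_pos'];print(p,st['force'])
cv2.imwrite('pics/w9b.png',cv2.resize(s['image'][:,:,::-1],None,fx=1.4,fy=1.4,interpolation=cv2.INTER_CUBIC))
snap('scene','s9');a=cv2.imread('pics/s9.png')[160:260,220:360]; cv2.imwrite('pics/s9c.png',cv2.resize(a,None,fx=5,fy=5,interpolation=cv2.INTER_CUBIC))
E
```

```text
t: 12.35
tcp_pos: [0.5772, 0.0299, 0.0593]
tool_rot: [0.997, -0.073, -0.0, -0.0]
force: [0.8, 3.6, 0.0]
finger_gap: 0.348
t: 13.35
tcp_pos: [0.5753, 0.0173, 0.0593]
tool_rot: [0.997, -0.073, -0.0, -0.0]
force: [1.9, 3.3, -1.4]
finger_gap: 0.351
[0.57531791 0.01716921 0.0592928 ] [ 1.76661258  3.25593729 -0.33595478]
```

View pics/w9b.png

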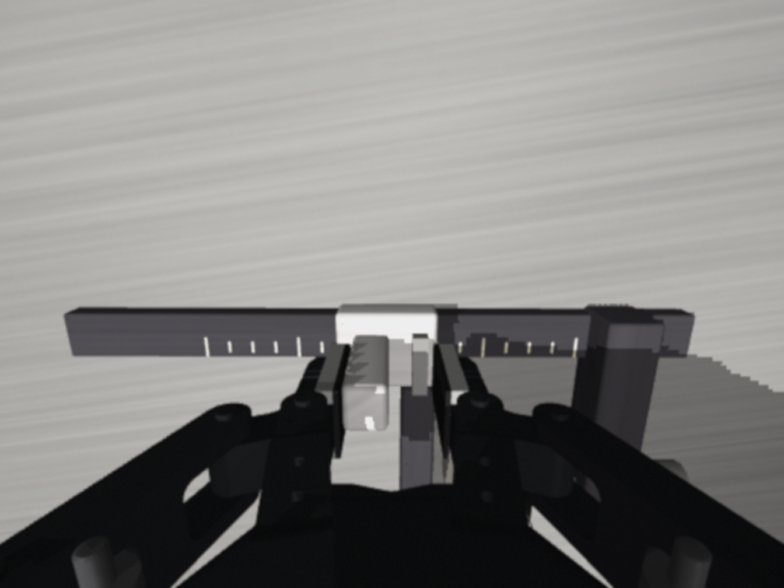

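View pics/s9c.png

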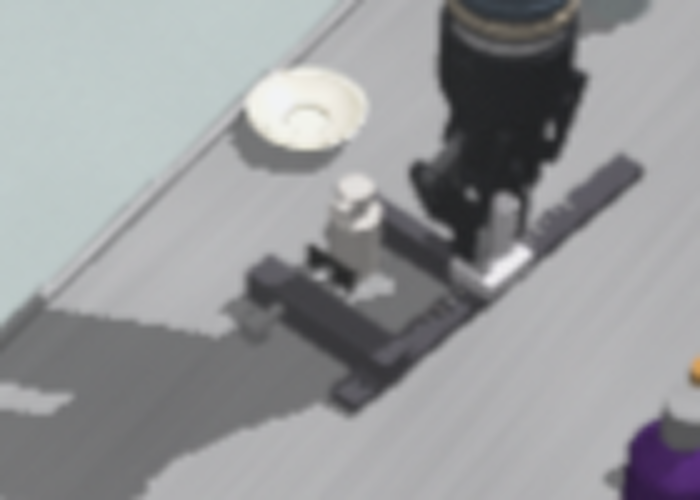

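Still clear of the dispenser (friction about 3.3 N only). I'll advance slower.

```bash
cat > f.py <<'E'
from h import *
st=manip.sense(); p=st['tcp_pos']; th=np.radians(-8.45); ex=np.array([np.cos(th),np.sin(th)]); ey=np.array([-np.sin(th),np.cos(th)])
d=p[:2]-[.576,.0212]; print('t',st['t'],'tcp ky',round(d@ey*1000,2),'kx',round(d@ex*1000,2),'Fy',round(st['force'][:2]@ey,2),'Fx',round(st['force'][:2]@ex,2),'Mz',st['ft_torque'].round(2))
E
python3 -m creep '{"claw":[3,3,3,3,3,3,3,3],"dp":[[0,0.1,0],[0,0.2,0],[0,0.3,0],[0,0.4,0],[0,0.45,0],[0,0.5,0],[0,0.55,0],[0,0.6,0]],"roll":[0,0,0,0,0,0,0,0]}'; python3 f.py
for i in 1; do python3 -m creep '{"claw":[3,3,3,3],"dp":[[0,0.04,0],[0,0.08,0],[0,0.1,0],[0,0.1,0]],"roll":[0,0,0,0]}'; done; python3 f.py
python3 -m creep '{"claw":[3,3,3,3],"dp":[[0,0.04,0],[0,0.08,0],[0,0.1,0],[0,0.1,0]],"roll":[0,0,0,0]}';  python3 f.py
```

```text
t: 14.25
tcp_pos: [0.5744, 0.0113, 0.0593]
tool_rot: [0.997, -0.073, -0.0, -0.0]
force: [1.2, 2.7, -1.7]
finger_gap: 0.351
t 14.25 tcp ky -10.02 kx -0.13 Fy 2.82 Fx 0.81 Mz [ 0.45 -0.22 -0.02]
t: 14.65
tcp_pos: [0.5743, 0.0104, 0.0593]
tool_rot: [0.997, -0.073, -0.0, -0.0]
force: [1.2, 2.9, -1.0]
finger_gap: 0.352
t 14.65 tcp ky -10.98 kx -0.09 Fy 3.06 Fx 0.77 Mz [ 0.39 -0.2  -0.04]
t: 15.05
tcp_pos: [0.5741, 0.0093, 0.0593]
tool_rot: [0.997, -0.073, -0.0, -0.0]
force: [2.0, 3.5, -0.5]
finger_gap: 0.351
t 15.05 tcp ky -12.02 kx -0.1 Fy 3.77 Fx 1.5 Mz [ 0.48 -0.23 -0.06]
```

```bash
python3 -m creep '{"claw":[3,3,3],"dp":[[0,0.03,0],[0,0.05,0],[0,0.05,0]],"roll":[0,0,0]}' >/dev/null; python3 f.py
python3 -m creep '{"claw":[3,3,3],"dp":[[0,0.03,0],[0,0.05,0],[0,0.05,0]],"roll":[0,0,0]}' >/dev/null;  python3 f.py
python3 -m creep '{"claw":[3,3,3],"dp":[[0,0.03,0],[0,0.05,0],[0,0.05,0]],"roll":[0,0,0]}' >/dev/null;  python3 f.py
python3 - <<'E'
from h import *
snap('scene','s10');a=cv2.imread('pics/s10.png')[160:260,220:360]; cv2.imwrite('pics/s10c.png',cv2.resize(a,None,fx=5,fy=5,interpolation=cv2.INTER_CUBIC))
snap('side','d10');a=cv2.imread('pics/d10.png')[160:270,200:340]; cv2.imwrite('pics/d10c.png',cv2.resize(a,None,fx=5,fy=5,interpolation=cv2.INTER_CUBIC))
E
```

```text
t 15.35 tcp ky -12.53 kx -0.12 Fy 3.41 Fx 0.6 Mz [ 0.47 -0.27  0.01]
t 15.65 tcp ky -13.01 kx -0.11 Fy 2.64 Fx 0.29 Mz [ 0.46 -0.21 -0.06]
t 15.95 tcp ky -13.55 kx -0.1 Fy 4.3 Fx 0.09 Mz [ 0.49 -0.23  0.01]
```

View pics/s10c.png

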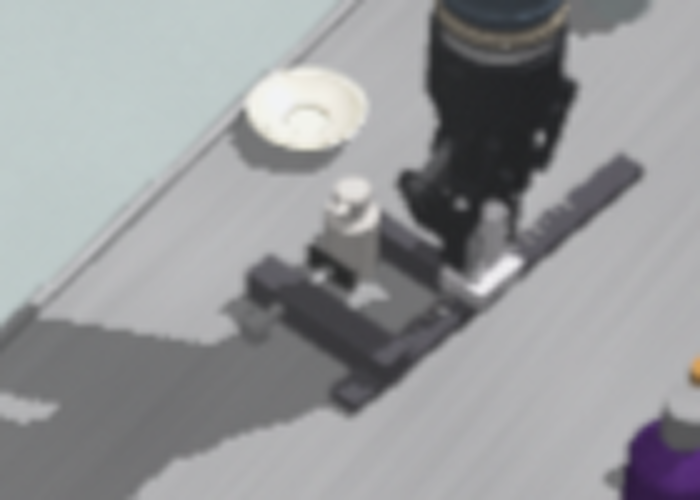

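View pics/d10c.png

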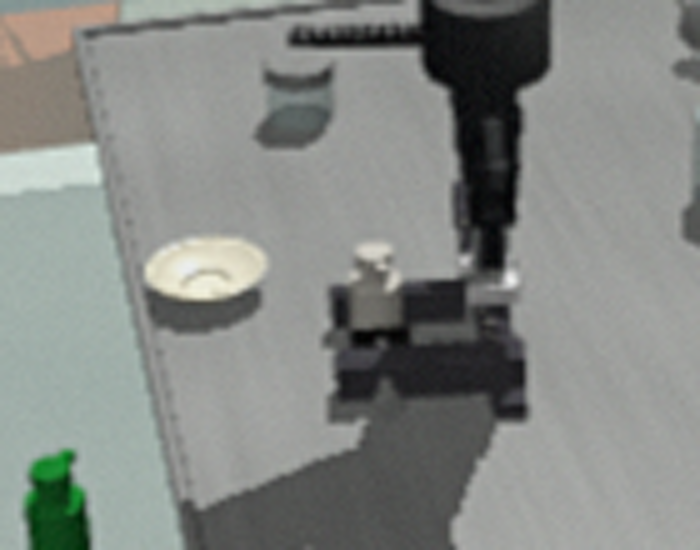

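The dispenser is upright and at or close to the pad. I'll make finer steps now, with averaged readings.

```bash
python3 -m creep '{"claw":[3],"dp":[[0,0.02,0]],"roll":[0]}' >/dev/null; python3 f.py
python3 -m creep '{"claw":[3],"dp":[[0,0,0]],"roll":[0]}' >/dev/null;  python3 f.py
python3 -m creep '{"claw":[3],"dp":[[0,0,0]],"roll":[0]}' >/dev/null;  python3 f.py
python3 -m creep '{"claw":[3],"dp":[[0,0,0]],"roll":[0]}' >/dev/null;  python3 f.py
python3 -m creep '{"claw":[3],"dp":[[0,0.02,0]],"roll":[0]}' >/dev/null; python3 f.py
python3 -m creep '{"claw":[3],"dp":[[0,0,0]],"roll":[0]}' >/dev/null;  python3 f.py
python3 -m creep '{"claw":[3],"dp":[[0,0,0]],"roll":[0]}' >/dev/null;  python3 f.py
python3 -m creep '{"claw":[3],"dp":[[0,0,0]],"roll":[0]}' >/dev/null;  python3 f.py
```

```text
t 16.15 tcp ky -13.66 kx -0.1 Fy 2.7 Fx 0.98 Mz [ 0.44 -0.2  -0.02]
t 16.25 tcp ky -13.68 kx -0.11 Fy 2.53 Fx 1.15 Mz [ 0.46 -0.19 -0.05]
t 16.35 tcp ky -13.72 kx -0.1 Fy 3.06 Fx -0.51 Mz [ 0.46 -0.19  0.02]
t 16.45 tcp ky -13.71 kx -0.1 Fy 4.06 Fx 0.34 Mz [ 0.47 -0.19  0.  ]
t 16.55 tcp ky -13.85 kx -0.09 Fy 3.84 Fx 1.72 Mz [ 0.45 -0.24 -0.04]
t 16.65 tcp ky -13.91 kx -0.08 Fy 3.3 Fx 1.28 Mz [ 0.5  -0.17 -0.03]
t 16.75 tcp ky -13.87 kx -0.1 Fy 3.82 Fx 0.84 Mz [ 0.44 -0.15 -0.05]
t 16.85 tcp ky -13.91 kx -0.11 Fy 3.8 Fx 0.76 Mz [ 0.47 -0.23  0.02]
```

```bash
python3 -m creep '{"claw":[3,3],"dp":[[0,0.03,0],[0,0.03,0]],"roll":[0,0]}' >/dev/null; python3 f.py
python3 -m creep '{"claw":[3],"dp":[[0,0,0]],"roll":[0]}' >/dev/null;  python3 f.py
python3 -m creep '{"claw":[3],"dp":[[0,0,0]],"roll":[0]}' >/dev/null;  python3 f.py
python3 -m creep '{"claw":[3,3],"dp":[[0,0.03,0],[0,0.03,0]],"roll":[0,0]}' >/dev/null; python3 f.py
python3 -m creep '{"claw":[3],"dp":[[0,0,0]],"roll":[0]}' >/dev/null;  python3 f.py
python3 -m creep '{"claw":[3],"dp":[[0,0,0]],"roll":[0]}' >/dev/null;  python3 f.py
```

```text
t 17.05 tcp ky -14.22 kx -0.09 Fy 3.14 Fx 0.8 Mz [ 0.42 -0.25  0.05]
t 17.15 tcp ky -14.21 kx -0.11 Fy 3.4 Fx 0.42 Mz [ 0.47 -0.16 -0.03]
t 17.25 tcp ky -14.2 kx -0.11 Fy 2.63 Fx 0.54 Mz [ 0.47 -0.16 -0.04]
t 17.45 tcp ky -14.39 kx -0.11 Fy 4.98 Fx 0.93 Mz [ 0.61 -0.23 -0.03]
t 17.55 tcp ky -14.4 kx -0.11 Fy 3.72 Fx 0.68 Mz [ 0.52 -0.19 -0.01]
t 17.65 tcp ky -14.38 kx -0.1 Fy 3.36 Fx 0.08 Mz [ 0.57 -0.16 -0.03]
```

```bash
python3 -m creep '{"claw":[3,3],"dp":[[0,0.02,0],[0,0.02,0]],"roll":[0,0]}' >/dev/null; python3 f.py
python3 -m creep '{"claw":[3],"dp":[[0,0,0]],"roll":[0]}' >/dev/null;  python3 f.py
python3 -m creep '{"claw":[3],"dp":[[0,0,0]],"roll":[0]}' >/dev/null;  python3 f.py
python3 -m creep '{"claw":[3],"dp":[[0,0,0]],"roll":[0]}' >/dev/null;  python3 f.py
```

```text
t 17.85 tcp ky -14.52 kx -0.09 Fy 4.62 Fx -0.17 Mz [ 0.74 -0.28 -0.06]
t 17.95 tcp ky -14.53 kx -0.09 Fy 4.07 Fx 0.42 Mz [ 0.73 -0.21 -0.01]
t 18.05 tcp ky -14.56 kx -0.08 Fy 5.3 Fx 0.41 Mz [ 0.77 -0.17 -0.06]
t 18.15 tcp ky -14.57 kx -0.09 Fy 5.06 Fx 0.87 Mz [ 0.73 -0.25  0.  ]
```

Clear contact: moment 0.46→0.74, so roughly 2 N on the part. One more small step.

```bash
python3 -m creep '{"claw":[3,3],"dp":[[0,0.01,0],[0,0.02,0]],"roll":[0,0]}' >/dev/null; python3 f.py
python3 -m creep '{"claw":[3],"dp":[[0,0,0]],"roll":[0]}' >/dev/null;  python3 f.py
python3 -m creep '{"claw":[3],"dp":[[0,0,0]],"roll":[0]}' >/dev/null;  python3 f.py
python3 -m creep '{"claw":[3],"dp":[[0,0,0]],"roll":[0]}' >/dev/null;  python3 f.py
```

```text
t 18.35 tcp ky -14.66 kx -0.08 Fy 5.17 Fx 0.59 Mz [ 0.82 -0.21 -0.03]
t 18.45 tcp ky -14.66 kx -0.11 Fy 4.72 Fx 0.44 Mz [ 0.8  -0.26 -0.01]
t 18.55 tcp ky -14.69 kx -0.08 Fy 5.39 Fx 0.43 Mz [ 0.8  -0.2  -0.09]
t 18.65 tcp ky -14.66 kx -0.08 Fy 5.4 Fx 0.73 Mz [ 0.75 -0.25 -0.03]
```

```bash
python3 -m creep '{"claw":[3,3],"dp":[[0,0.01,0],[0,0.02,0]],"roll":[0,0]}' >/dev/null; python3 f.py
python3 -m creep '{"claw":[3],"dp":[[0,0,0]],"roll":[0]}' >/dev/null;  python3 f.py
python3 -m creep '{"claw":[3],"dp":[[0,0,0]],"roll":[0]}' >/dev/null;  python3 f.py
python3 -c "
from h import *
snap('scene','s11');a=cv2.imread('pics/s11.png')[160:260,220:360]; cv2.imwrite('pics/s11c.png',cv2.resize(a,None,fx=5,fy=5,interpolation=cv2.INTER_CUBIC))"
```

```text
t 18.85 tcp ky -14.73 kx -0.13 Fy 6.39 Fx 1.12 Mz [ 0.89 -0.29 -0.09]
t 18.95 tcp ky -14.75 kx -0.09 Fy 5.5 Fx 0.68 Mz [ 0.83 -0.23 -0.08]
t 19.05 tcp ky -14.78 kx -0.08 Fy 5.33 Fx 0.85 Mz [ 0.91 -0.22 -0.05]
```

View pics/s11c.png

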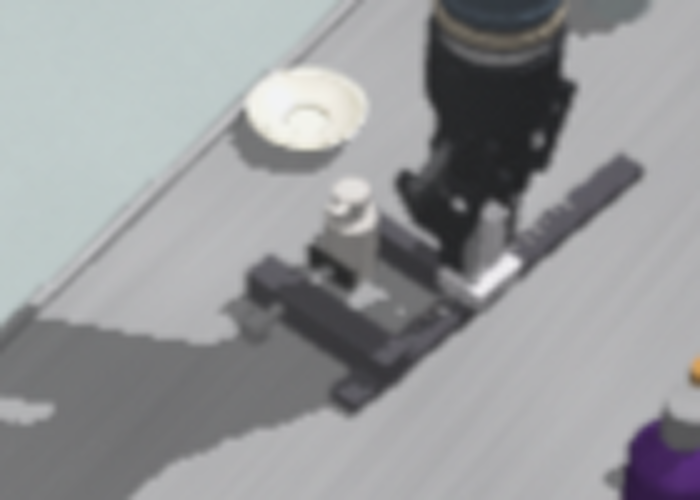

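About 3 N on the part, and it stands upright between the pad and the jaw. I'll back the finger off to mid-clearance, then rise straight up.

```bash
python3 -m creep '{"claw":[3,3,3,3,3,3,3],"dp":[[0,-0.05,0],[0,-0.15,0],[0,-0.3,0],[0,-0.5,0],[0,-0.7,0],[0,-0.7,0],[0,-0.7,0]],"roll":[0,0,0,0,0,0,0]}' >/dev/null; python3 f.py
python3 -m creep '{"claw":[3,3,3,3,3,3,3,3],"dp":[[0,0,-1],[0,0,-3],[0,0,-6],[0,0,-10],[0,0,-13],[0,0,-15],[0,0,-15],[0,0,-15]],"roll":[0,0,0,0,0,0,0,0]}'; python3 f.py
```

```text
t 19.8 tcp ky -8.09 kx -0.09 Fy -0.53 Fx -0.21 Mz [ 0.02  0.01 -0.01]
t: 20.6
tcp_pos: [0.5745, 0.0132, 0.2098]
tool_rot: [0.997, -0.073, 0.0, 0.0]
force: [-1.0, 0.7, -1.0]
finger_gap: 0.35
t 20.6 tcp ky -8.13 kx -0.28 Fy 0.51 Fx -1.09 Mz [0.03 0.01 0.01]
```

```bash
python3 -m creep '{"claw":[3,3,3,3,3,3],"dp":[[-4,0,0],[-8,0,0],[-12,0,0],[-14,0,0],[-14,0,0],[-14,0,0]],"roll":[0,0,0,0,0,0]}'
python3 - <<'E'
from h import *
s=snap('wrist','w12'); P=cloud(s); I=s['image'].astype(int)
snap('scene','s12');snap('side','d12')
cv2.imwrite('pics/w12b.png',cv2.resize(s['image'][:,:,::-1],None,fx=1.4,fy=1.4,interpolation=cv2.INTER_CUBIC))
O=np.array([.576,.0212]); th=np.radians(-8.45); ex=np.array([np.cos(th),np.sin(th)]); ey=np.array([-np.sin(th),np.cos(th)])
K=np.stack([(P[...,:2]-O)@ex,(P[...,:2]-O)@ey],-1)*1000; z=P[...,2]
vv,_=np.mgrid[:420,:560]; near=vv<250
def rep(n,m):
    q=K[m]; r=cv2.minAreaRect(q.astype(np.float32)); print(n,len(q),P[m][:,2].mean().round(4),'med',np.median(q,0).round(1),'p2',np.percentile(q,2,0).round(1),'p98',np.percentile(q,98,0).round(1),'rectang',round(r[2],2),np.round(r[1],1))
rep('mjaw',near&(z>.0275)&(z<.033)&(K[...,0]<-20)&(K[...,0]>-105)&(K[...,1]>-50)&(K[...,1]<20)&(I.max(-1)<100))
rep('fjaw',near&(z>.0275)&(z<.033)&(K[...,1]<-85)&(K[...,0]>-105)&(K[...,0]<20)&(I.max(-1)<100))
h=near&(z>.064)&(abs(K[...,0]+70)<30)&(abs(K[...,1]+48)<30)
mo=cv2.morphologyEx(h.astype(np.uint8),cv2.MORPH_OPEN,cv2.getStructuringElement(cv2.MORPH_ELLIPSE,(13,13)))>0
rep('head',mo)
q=P[near&(z>.034)&(z<.048)&(abs(K[...,0]+70)<25)&(abs(K[...,1]+48)<25)][:,:2]
A=np.c_[2*q,np.ones(len(q))]; x=np.linalg.lstsq(A,(q**2).sum(1),rcond=None)[0]; print('body',len(q),(x[:2]-O)@ex*1e3,(x[:2]-O)@ey*1e3,np.sqrt(x[2]+x[0]**2+x[1]**2))
E
```

```text
t: 21.2
tcp_pos: [0.4367, 0.0333, 0.2088]
tool_rot: [0.997, -0.073, -0.0, 0.0]
force: [1.1, -0.4, 0.4]
finger_gap: 0.35
mjaw 1236 0.0309 med [-57.2 -26.4] p2 [-95.8 -33.1] p98 [-21.3 -19.7] rectang 0.61 [76.6 16.4]
fjaw 2941 0.0309 med [ -39.1 -100.1] p2 [ -95.6 -110.8] p98 [ 10.  -89.8] rectang 0.23 [109.9  22.4]
head 530 0.0708 med [-70.9 -48.7] p2 [-80.7 -58.7] p98 [-62.1 -39.3] rectang 89.64 [21.4 20.4]
body 37 -71.35322566767618 -49.36734233097234 0.01584472379671448
```

View pics/w12b.png

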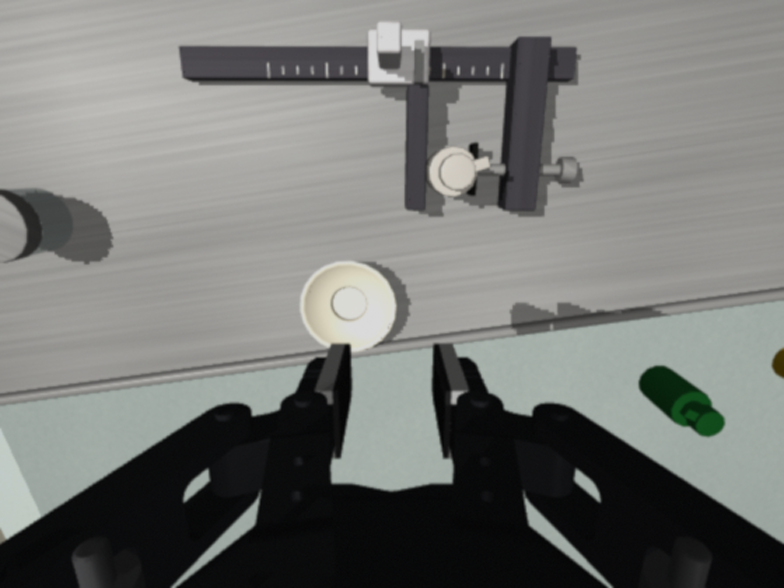

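View pics/s12.png

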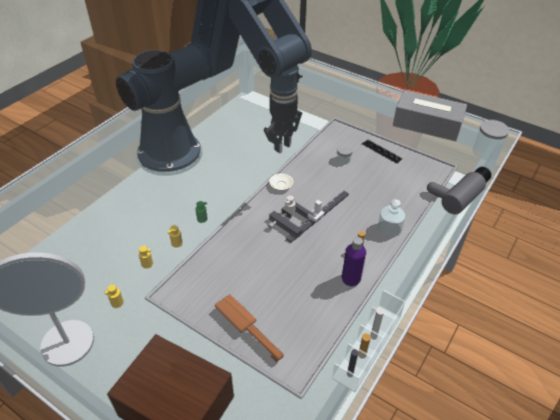

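The dispenser stands at (457,170), between the jaw face (428) and the pad (474). The faces fit its 32 mm diameter (jaw face at −33.1, pad front about −65), and the robot and bystanders are clear. I'm handing in.

```bash
python3 -c "
from h import *
print(manip.sense()['qd'].round(3)); print(workorder.sign_off())"
```

```text
[-0.001 -0.003  0.005  0.     0.002  0.   ]
the job is handed in; nothing more can be done
None
```

I stood the white dispenser upright between the keeper's jaws about 3 mm from the stop pad and let go. Then I pushed the carriage by its thumb post until it touched, backed off and handed the job in at about 21 s. The sign-off reports no verdict.

**Closing force:** the push force rose from about 3.2 N (friction alone) to about 5.7 N. That puts an estimated 2.5–3 N on the dispenser. The force readings scatter by about 0.6 N, so I leaned on the steadier wrist moment.

**Last check from the wrist camera:**
- **Dispenser:** it is upright at keeper x −71 mm, y −49 mm.
- **Fit:** the moving jaw's face is at −33 mm and the pad front at about −65 mm. That is the dispenser's 32 mm diameter, so there is no visible gap on either side.
- **Jaw twist:** roughly 0.4°, about 0.007 rad against the 0.015 rad limit. This is near the image's resolution, so take it as approximate.
- **Surroundings:** no other item on the tray appears to have moved, and the arm was clear of everything.

I could not measure the contact force after letting go of the post. That both jaws still bear on the dispenser is inferred from the fit and the twist. None of the checks failed or disagreed.

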